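# Lock a thermometer holder into the stirrer's bayonet socket

### The job

Mount the thermometer holder on the magnetic stirrer: lift it out of its white storage block, pass its T-shaped foot down through the slot of the socket on the stirrer's side with the ring arm pointing to the stirrer's back, press it down against the spring and turn it a quarter turn clockwise (seen from above) so that the ring swings over the stirring plate, then let the spring raise it into its catch and let go, leaving it upright and locked. Feel for the slot gently, never force the holder against the stirrer or socket, keep it upright, and do not disturb the glassware and the tin.

Things in the scene. Friction and masses are not known exactly. Their poses are not given: they have to be found in the camera images.
- holder: Loose thermometer holder, about 140 g. Origin: centre of the underside of its steel T foot, 30 (x) x 10 (y) x 8 mm high; z up along its round post (9 mm diameter); x along foot, arm and grip. A 6 mm thick arm with a ring runs along +x at height 72 mm. Stands in the storage block at the start, leaning up to 2 degrees. Hold it firmly (60 N or more) to carry the spring load.
- grip (a point): Holder's grey plastic bar grip, 50 (x) x 14 (y) x 30 mm high, on top of the post (90 to 120 mm above the foot's underside). This point is on the post's axis, 107 mm above the foot's underside: with the TCP here, pinching across the 14 mm from above, the fingertips clear the arm.
- ring (a point): Centre of the holder's ring (about 30 mm outside), 80 mm along the holder's +x from the post, 72 mm above the foot's underside.
- dock: White storage block, fixed, 85 (x) x 70 (y) x 53 mm high, origin under its centre. A pocket in its top, 45 mm deep and 0.75 mm larger all round than the foot, long side along x, holds the holder's foot (holder's x along the block's x): draw the holder straight up by more than 45 mm.
- stirrer: Magnetic stirrer, fixed, off-white, 180 (x) x 150 (y) x 70 mm high, origin under its centre, yaw only; round white plate on top (130 mm, at 78 mm). Front with knobs: -x; back: +x; left: +y. On the +y side a rail carries an aluminium socket shoe 60 (x) x 56 (y) mm, top face at 70 mm, with a slot 32 (along the stirrer's x) x 15 mm through its 8 mm top wall.
- rail_mark (a point): Point fixed on the stirrer, level with the shoe's top face, on the slot's mid-line: 30 mm to +x, 113 mm to +y, 70 mm up from the stirrer's origin. The shoe is clamped anywhere along the rail: the slot's centre lies 3 to 21 mm from this point towards the stirrer's front (-x). How far is not measured: feel or look for it. Sideways (y) the slot is on the point.
- catch_level (a point): 16 mm straight below rail_mark: the height of the foot's underside when locked in the catch. A spring plate meets the foot 3 mm above this level and pushes up with 3 N plus 0.8 N per mm; hard end 10 mm below this level. The foot can turn only 4.5 to 10 mm below this level, only clockwise from above; stops end the turn at 94 to 100 degrees. The catch takes 83 to 97 degrees.
- dish: Low glass dish, 72 mm across and 26 mm high, standing on the stirring plate; leave it alone. Origin under its centre.
- reagent: Amber bottle, 60 mm diameter, 110 mm high, on the bench; leave it alone. Origin under its centre.
- beaker: Glass beaker, 72 mm across, 95 mm high, on the bench; leave it alone. Origin under its centre.
- tin: Rectangular steel tin 80 x 60 x 95 mm with a round white cap, 109 mm high in all, on the bench; leave it alone. Origin under its centre.
There are look-alikes about, which are no part of the job. Several things have the shape of the holder; the one meant has the colours described above. What is shaped like the dock but blue or pink is not meant.

How it is judged (in metres and radians):
On the way, in this order (a step that is already met when the one before it is completed fails the run):
1. the holder is lifted clear of the storage block (z of holder in the frame of dock above 0.058 m), for 0.1 s.
2. the foot has passed down through the slot, long side along it, ring arm towards the stirrer's back (z of holder in the frame of rail_mark below -0.0165 m and horizontal distance between holder and rail_mark below 0.026 m and angle between the x axis of holder and the x axis of stirrer, either way round below 0.35 rad and x of ring in the frame of rail_mark above 0.03 m), for 0.1 s.
At the end, for the whole second after the job is handed in: Holder released, at rest, upright (0.1 rad), foot within 26 mm of the rail mark in plan, arm within 0.22 rad of the stirrer's y axis with the ring at least 60 mm from the mark on the plate's side, foot's underside 13 to 18.5 mm below the shoe's top (sprung up in the catch) (angle between the x axis of holder and the y axis of stirrer, either way round below 0.22 rad and y of ring in the frame of rail_mark below -0.06 m and horizontal distance between holder and rail_mark below 0.026 m and z of holder in the frame of rail_mark between -0.0185 and -0.013 m and angle between holder's own z axis and vertical below 0.1 rad and linear speed of holder below 0.02 m/s and contact force between the fingers and holder below 0.1 N); the robot touches nothing.
It fails at once if the holder is pressed against the stirrer or its socket with more than 35 N (contact force between holder and stirrer above 35 N).
It fails at once if the holder is tipped over (more than 0.5 rad) (angle between holder's own z axis and vertical above 0.5 rad).
It fails at once if the dish, bottle, beaker or tin is moved more than 15 mm (distance of any of dish, reagent, beaker, tin from where it was at the start of the episode above 0.015 m).
It also fails if it takes over 64 s, if anything falls off the work surface, if the arm or the gripper's body presses on something with over 40 N, if the wrist force passes 120 N, or if a joint passes its speed limit or range.

### The arm

A 6-joint arm with a two-finger parallel gripper is mounted at the origin on the work surface. World frame = base frame: x ahead of the robot, y to its left, z up, the work surface at z = 0. Lengths are in mm, angles in rad, forces in N, time in s.
With the tool pointing down it reaches from about 400 to 925 mm from the base axis. Payload 12.5 kg.
Tool frame: the origin (TCP) lies between the finger pads, 19 mm behind the fingertips; this is the grasp point; z points along the fingers, y is the line along which they close (so a half turn about z gives the same grasp; the last joint's range is limited). The gripper opens to 95 mm and grips with 3 to 60 N. Pads are 20 mm wide; open, the fingers measure 119 mm over their backs; the gripper's body (75 mm by 180 mm) begins 59 mm behind the grasp point.
Start: joints at [1.13, 0.491, 1.559, -0, 1.092, -0.106], TCP at [205.346, 590.32, 233.461] pointing down, gripper open.
Joint ranges: [-3.1, 3.1], [-0.84, 2.19], [0.05, 2.79], [-1.13, 4.28], [0.06, 2.93], [-2.69, 2.69]. Speed limits (rad/s): [2.22, 2.22, 2.79, 3.14, 3.14, 3.14].

### API

Orientations are given as [roll, pitch, yaw] about the fixed x, y, z axes, in that order (R = Rz(yaw) Ry(pitch) Rx(roll)).
In Python, from cell import env, eyes gives the robot as it stands.
- The arm moves only by the shell command python3 -m inch 'ROWS'. ROWS is JSON, a list of rows, each a list of 3 entries, a list of its own where there are three numbers: the shift along the tool's x, y, z in units of 60 mm (1.0 is 60 mm), then the turn about the tool's z in units of 5 degrees (1.0 is 5 degrees), then the closure, from -1 (fully open) to 1 (shut). In form: [[[tx, ty, tz], turn, claw], ...]. A call has exactly 10 rows; each row shifts and turns the commanded pose from where the row before left it, along the tool's axes as they then stand; what a row does not reach is not made up. A row lasts 1/8 s, in which the tool goes at most 62.5 mm and 10.7 degrees, less where a joint would pass 70% of its speed; a pose out of reach is approached as far as the arm can. A call is refused whole if a number of a shift passes 1 or a number of a turn 1, either way. A call with a gripper value outside its range is refused whole. The fingers move at their own pace and stop on an object; the grip force is fixed at half the most. Time passes only in rows, so rows that do not move let the fingers close, or fill a call up. It gives the time, the measured TCP pose, the force, the opening and the grip force at its end, in the units of the state.
- env.state(): the state, without advancing time (a new reading comes with each control period).
- eyes.read_camera(name): name is "scene" or "top" or "wrist"; returns a dict with "pixels" (480x640x3 uint8, red, green, blue), "fx", "fy", "cx", "cy" (pixels), "extrinsics" (4x4, takes a point from world to camera coordinates). Camera axes: x right, y down, z forward; pixel columns grow to the right and rows downward; lengths in mm; the calibration is good to about 2 mm. A picture is of the moment at which its call begins. There is no depth.
- env.job_done(): hands the job in; it is judged then, once.
Trained networks look in a picture, given as the dict that the camera call returned (one of the last four; its "shot" number tells which), for a name from the list of things; names that differ only in an ending like _2 or _b are one class to them, and where a whole thing is asked for, a point or a joint stands for the part that bears it (a point fixed in the world has none). Each returns a list of dicts, best first, with "score" (0 to 1); they miss things now and then, are a little off and sometimes report something else, mostly with a low value. They report only what shows in the picture. A call takes as long as a camera call. They do not tell look-alikes from the thing itself.
- eyes.boxes_of(name, picture): "centre" ([row, column] in pixels, amid what is visible of it).
- eyes.cut_out(name, picture): "mask" (480x640 bool, what is visible of it) and "centre" ([row, column] in pixels, amid what is visible of it).
- eyes.spot_point(name, picture): "centre" ([row, column] in pixels: a listed point, or the origin of a listed thing).
The state is a dict: "t": time; "joints": joint angles; "qvel": joint speeds; "tau": joint torques, N m; "eef_pos": TCP position; "tcp_rot": TCP orientation; "ft_force": force on the tool from outside, world axes, zero at the start; "moment": the same for the moment, N m; "opening": opening from 0.0 (shut) to 1.0 (fully open); "grip_force": force on a finger pad.
Only numpy, scipy, OpenCV 4.12 (cv2) and the standard library are available. Lean on these libraries where they do the work, as an engineer would, in place of code of your own. Each camera call takes 0.05 s, during which the arm holds its last target. There are 200 camera calls.

## Working session

There is one attempt and no reset: what is moved stays moved. The work goes in short steps, Python scripts to look and compute and a shell command to move; the robot and the scene stay as the last step left them, time stands still between calls to the robot, and variables do not carry over. Pictures are saved under pics/ and viewed, at most 10 in all, crops included, and the job is handed in when it is done.

```bash
ls; mkdir -p pics
python3 - <<'E'
from cell import env, eyes
import cv2, numpy as np
print(env.state())
ims=[]
for n in ("scene","top"):
    p=eyes.read_camera(n); 
    print(n,p["fx"],p["cx"],p["cy"],np.round(p["extrinsics"],3).tolist())
    cv2.imwrite(f"pics/{n}0.png",p["pixels"][:,:,::-1])
    for k in ("holder","dock","stirrer","dish","reagent","beaker","tin"):
        try: print(k,[(np.round(d["centre"]).tolist(),round(d["score"],2)) for d in eyes.boxes_of(k,p)])
        except Exception as e: print(k,e)
    for k in ("grip","ring","rail_mark","catch_level","holder","dock","stirrer"):
        try: print(" pt",k,[(np.round(d["centre"],1).tolist(),round(d["score"],2)) for d in eyes.spot_point(k,p)])
        except Exception as e: print(k,e)
E
```

```text
pics
{'t': 0.0, 'joints': array([ 1.13038445e+00,  4.91558273e-01,  1.55945485e+00,  1.56130937e-05,
        1.09170036e+00, -1.05629087e-01]), 'qvel': array([-0.00064145,  0.00168563,  0.00026535, -0.00180569, -0.00144476,
       -0.00029073]), 'tau': array([ 1.73962886e-03, -6.12640071e+01, -2.58181858e+01,  6.93216850e-02,
        4.82807436e-02, -9.12160476e-05]), 'eef_pos': array([205.24821362, 590.09856211, 232.86067668]), 'tcp_rot': array([-3.14047952e+00, -1.31942848e-04,  2.80680258e+00]), 'ft_force': array([-0.9460623 , -0.30218421,  0.95709604]), 'moment': array([-0.01847168, -0.02446879,  0.03120771]), 'grip_force': 0.0, 'opening': 1.0015890225413184}
scene 469.80193048645026 320.5951453068839 241.71709519241466 [[0.146, 0.989, -0.019, -20.694], [0.533, -0.094, -0.841, -221.74], [-0.834, 0.113, -0.541, 1567.226], [0.0, 0.0, 0.0, 1.0]]
holder [([218.0, 294.0], 0.63), ([244.0, 208.0], 0.57), ([214.0, 206.0], 0.53)]
dock [([329.0, 197.0], 0.9), ([277.0, 294.0], 0.65)]
stirrer [([248.0, 372.0], 0.76)]
dish [([230.0, 356.0], 0.71)]
reagent [([319.0, 384.0], 0.87)]
beaker [([31
[... 810 characters left out ...]
 ([161.0, 371.0], 0.58), ([159.0, 211.0], 0.39)]
stirrer [([282.0, 257.0], 0.83)]
dish [([263.0, 279.0], 0.65), ([161.0, 214.0], 0.23)]
reagent [([152.0, 279.0], 0.97)]
beaker [([160.0, 374.0], 0.69)]
tin [([158.0, 211.0], 0.57)]
 pt grip [([258.2, 451.9], 0.83), ([324.4, 347.9], 0.82), ([356.3, 473.1], 0.61)]
 pt ring [([220.3, 448.9], 0.82), ([325.7, 389.2], 0.71), ([320.6, 450.5], 0.66)]
 pt rail_mark [([261.4, 217.1], 0.81)]
 pt catch_level [([261.7, 218.6], 0.95)]
 pt holder [([262.0, 441.2], 0.95), ([358.6, 456.8], 0.71), ([331.4, 343.6], 0.69), ([170.2, 369.4], 0.39)]
 pt dock [([240.5, 356.3], 0.87), ([265.4, 439.2], 0.79), ([179.8, 449.8], 0.69)]
 pt stirrer [([282.7, 271.7], 0.56)]
```

View pics/top0.png

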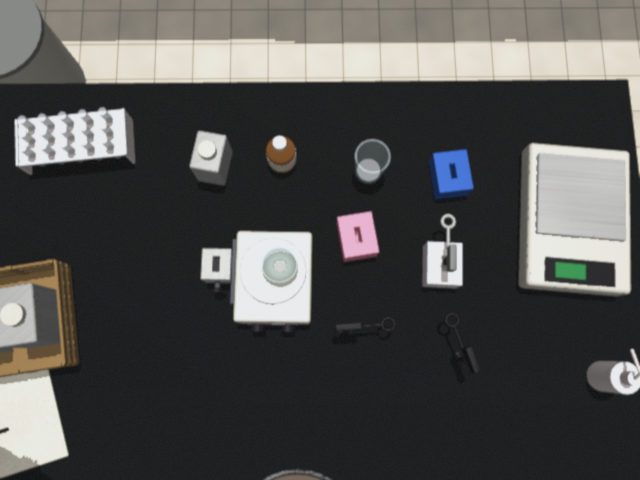

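View pics/scene0.png

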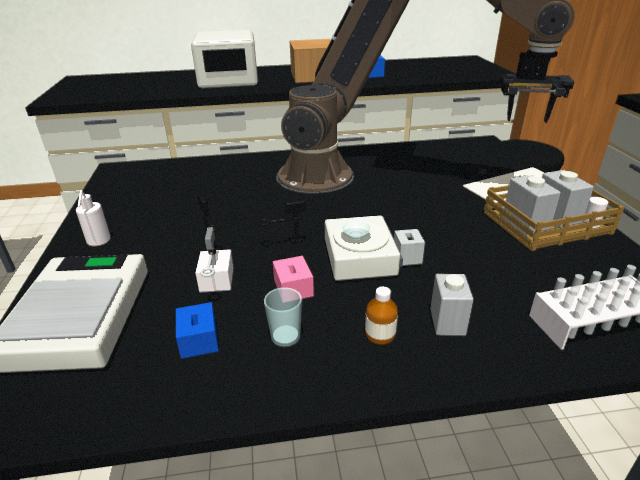

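The top view shows the white dock at px (443,265), with the holder's grip at (452,258) and its ring at (448,221), so the arm points to world +x. The stirrer is at (273,278), its shoe at (217,265), and a dark slot at (216,264). The black/dark holders and the blue and pink blocks are look-alikes.

```bash
cat > h.py <<'E'
from cell import env, eyes
import cv2, numpy as np
def ray(p,rc,z):
    "world point at height z seen at pixel [row,col]"
    E=np.array(p["extrinsics"]);R,t=E[:3,:3],E[:3,3]
    d=R.T@np.array([(rc[1]-p["cx"])/p["fx"],(rc[0]-p["cy"])/p["fy"],1]);c=-R.T@t
    return c+d*(z-c[2])/d[2]
def proj(p,X):
    E=np.array(p["extrinsics"]);q=E[:3,:3]@np.array(X)+E[:3,3]
    return np.array([p["cy"]+p["fy"]*q[1]/q[2],p["cx"]+p["fx"]*q[0]/q[2]])
def shot(n,name=None):
    p=eyes.read_camera(n)
    if name: cv2.imwrite(f"pics/{name}.png",p["pixels"][:,:,::-1])
    return p
E
python3 - <<'E'
from h import *
p=shot("top"); q=shot("scene")
f=lambda n,rc,z,c:print(n,np.round(ray(c,rc,z),1))
for c,gs in ((p,[258.2,451.9]),(q,[238.7,206.7])):
    f("grip",gs,115,c)
f("ring",[220.3,448.9],80,p); f("rail",[261.4,217.1],70,p); f("rail",[238,412],70,q)
hsv=cv2.cvtColor(p["pixels"],cv2.COLOR_RGB2HSV); g=p["pixels"].min(2)
for nm,(r0,r1,c0,c1),z in (("dock",(225,300,415,475),53),("shoe",(240,300,195,232),70),("stir",(225,335,233,320),70)):
    sub=(g[r0:r1,c0:c1]>150).astype(np.uint8)
    cn=max(cv2.findContours(sub,cv2.RETR_EXTERNAL,cv2.CHAIN_APPROX_NONE)[0],key=cv2.contourArea)[:,0]+[c0,r0]
    W=np.array([ray(p,[v,u],z)[:2] for u,v in cn],np.float32); print(nm,cv2.minAreaRect(W))
im=p["pixels"][:,:,::-1]
a=cv2.resize(im[235:300,190:330],None,fx=5.6,fy=5.6*0.8,interpolation=2);
b=cv2.resize(im[205:300,410:480],None,fx=3.1,fy=3.1,interpolation=2)
out=np.zeros((600,800,3),np.uint8);out[:a.shape[0],:a.shape[1]]=a[:600,:800];out[300:300+b.shape[0],:b.shape[1]]=b
w=shot("wrist"); out[300:,400:]=cv2.resize(w["pixels"][:,:,::-1],(400,300))
cv2.imwrite("pics/c1.png",out)
for r0,r1,c0,c1 in [(250,280,205,228)]:
    print(g[r0:r1:2,c0:c1])
E
```

```text
grip [ 527.7 -302.5  115. ]
grip [ 531.2 -307.1  115. ]
ring [ 609.8 -309.2   80. ]
rail [534.2 151.4  70. ]
rail [538.7 158.8  70. ]
dock ((545.8934936523438, -301.79010009765625), (68.87157440185547, 122.56932830810547), 86.68165588378906)
shoe ((529.5484619140625, 154.18231201171875), (56.14470291137695, 59.90834045410156), 88.34774017333984)
stir ((504.4085693359375, 41.82755661010742), (147.5919189453125, 177.8426055908203), 88.35684204101562)
[[218 217 218 216 214 215 214 215 216 217 218 219 220 218 215 216 217 218
  220 218 216 214 214]
 [221 221 221 220 219 219 219 218 221 222 222 223 224 222 220 220 222 224
  224 222 221 219 219]
 [221 221 220 220 220 220 218 217 217 216 218 218 219 217 217 220 221 224
  224 223 221 219 220]
 [222 221 221 222 222 222 215 184 143 129 126 125 125 127 149 198 218 222
  224 223 221 221 223]
 [220 221 222 222 223 221 211 160  93  65  59  56  56  61 109 185 218 223
  223 222 221 222 223]
 [220 221 221 222 222 221 210 156  93  66  65  66  65  70 127 204 222 223
  223 223 221 219 221]
 [221 221 222 222 222 221 208 142  83  67  65  65  66  71 131 207 221 223
  223 223 221 222 222]
 [221 222 222 221 222 221 206 140  81  66  65  66  66  78 136 208 222 221
  223 222 222 222 223]
 [220 221 221 221 222 221 204 130  73  66  65  66  65  82 140 210 221 222
  222 222 221 222 222]
 [219 221 222 222 221 221 203 125  67  64  65  66  66  82 141 211 222 222
  222 222 220 219 220]
 [220 222 222 222 222 221 203 132  87  86  83  79  78  98 158 213 222 222
  222 222 220 220 220]
 [221 221 221 221 221 220 216 201 196 197 196 192 190 193 209 220 223 222
  223 222 220 220 221]
 [221 222 220 220 219 218 219 221 222 222 223 224 221 220 221 222 223 224
  223 222 219 220 219]
 [221 221 220 218 218 218 218 220 221 222 223 223 221 219 221 222 223 223
  222 221 219 219 218]
 [183 183 182 181 184 190 195 196 198 198 201 201 198 195 197 199 201 200
  198 196 198 206 209]]
```

View pics/c1.png

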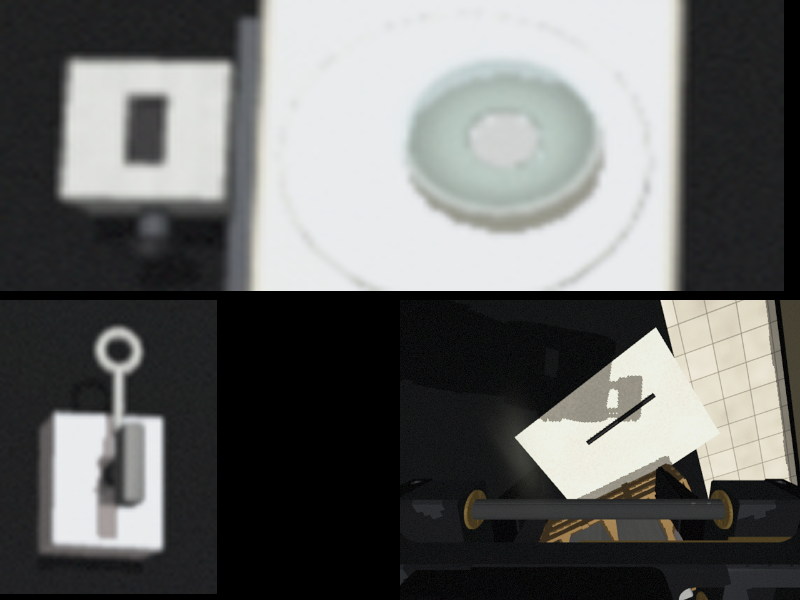

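The slot shows at top px row 264, col 216, near the shoe's centre, which measures 56x60 mm as it should. The stirrer yaw is about −1.6° and the holder leans slightly. I'll move above the dock with tool yaw ≈ π + holder yaw.

```bash
python3 -m inch '[[[-1,0,-0.1],-1,-1],[[-1,0,-0.1],-1,-1],[[-1,0,-0.1],-1,-1],[[-0.4,-0.9,0],0,-1],[[-0.4,-0.9,0],0,-1],[[-0.4,-0.9,0],0,-1],[[-0.4,-0.9,0],0,-1],[[-0.4,-0.9,0],0,-1],[[-0.4,-0.9,0],0,-1],[[-0.4,-0.9,0],0,-1]]'
python3 -m inch '[[[0,-0.9,0],0,-1],[[0,-0.9,0],0,-1],[[0,-0.9,0],0,-1],[[0,-0.9,0],0,-1],[[0,-0.9,0],0,-1],[[0,-0.9,0],0,-1],[[0,-0.9,0],0,-1],[[0,-0.5,0],0,-1],[[0,0,0],0,-1],[[0,0,0],0,-1]]'
cat > m.py <<'E'
from h import *
s=env.state(); print(s["t"],s["eef_pos"],s["tcp_rot"])
w=shot("wrist","w1"); t=shot("top")
print(np.round(w["extrinsics"],3).tolist(),w["fx"])
for c,n in ((w,"w"),(t,"t")):
    for k,z in (("grip",115),("ring",80),("holder",8)):
        print(n,k,[(np.round(d["centre"],1).tolist(),round(d["score"],2),np.round(ray(c,d["centre"],z),1).tolist()) for d in eyes.spot_point(k,c)[:2]])
E
python3 m.py
```

```text
t: 2.9
eef_pos: [519.9, 155.2, 251.7]
tcp_rot: [3.141, 0.001, 3.069]
ft_force: [1.8, 0.5, 1.3]
opening: 0.997
grip_force: 0.0
t: 4.15
eef_pos: [489.6, -249.3, 251.3]
tcp_rot: [3.141, -0.0, 3.069]
ft_force: [-0.3, -0.1, 0.5]
opening: 1.001
grip_force: 0.0
4.15 [ 489.56228065 -249.25277342  251.34493419] [ 3.14119282e+00 -2.15860503e-04  3.06857951e+00]
[[0.072, 0.997, 0.0, 212.179], [0.964, -0.07, 0.256, -522.113], [0.255, -0.018, -0.967, 278.062], [0.0, 0.0, 0.0, 1.0]] 350.4715604375181
w grip [([281.3, 260.5], 0.93, [528.6, -300.6, 115.0]), ([110.2, 498.4], 0.86, [401.2, -101.1, 115.0])]
w ring [([141.5, 251.3], 0.89, [409.8, -300.8, 80.0]), ([125.8, 386.4], 0.73, [405.1, -181.0, 80.0])]
w holder [([118.2, 447.1], 0.92, [399.3, -102.4, 8.0]), ([73.4, 231.4], 0.65, [339.1, -326.1, 8.0])]
t grip [([323.7, 349.5], 0.53, [406.4, -104.4, 115.0])]
t ring []
t holder [([330.7, 345.0], 0.57, [397.8, -101.4, 8.0])]
```

View pics/w1.png

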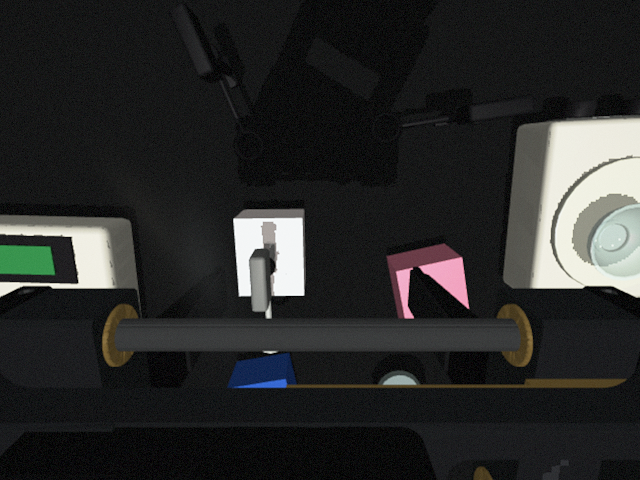

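The wrist picture shows the white dock at px (270,255) with the grip on it at (260,280), arm toward image bottom (+x), so it is the right holder. Next I'll refine the dock's yaw.

Run:
```python
from h import *
w=shot("wrist"); t=shot("top"); 
g=w["pixels"].min(2)
sub=(g[200:310,215:320]>180).astype(np.uint8)
cn=max(cv2.findContours(sub,cv2.RETR_EXTERNAL,cv2.CHAIN_APPROX_NONE)[0],key=cv2.contourArea)[:,0]+[215,200]
W=np.array([ray(w,[v,u],53)[:2] for u,v in cn],np.float32); print("dock w",cv2.minAreaRect(W))
hull=cv2.convexHull(W); print(cv2.minAreaRect(hull))
# grip pixels: gray
for r in range(246,318,6): print(r,g[r,244:284:2])
d=eyes.cut_out("holder",w); print([(x["centre"],x["score"],x["mask"].sum()) for x in d])
for x in d:
    m=x["mask"].copy(); m[:, :240]=0; m[:,290:]=0
    if m[240:315].sum()>100:
        pts=np.argwhere(m); Wp=np.array([ray(w,q,120)[:2] for q in pts],np.float32); print(cv2.minAreaRect(Wp), pts.min(0),pts.max(0))
d=eyes.boxes_of("dock",w); print([(x["centre"],x["score"]) for x in d])
```

```text
dock w ((526.9974365234375, -300.82647705078125), (70.37698364257812, 85.38529205322266), 86.56146240234375)
((526.9974365234375, -300.82647705078125), (70.37698364257812, 85.38529205322266), 86.56146240234375)
246 [244 243 244 243 244 244 247 247 248 250 100  90  87 103  72  84 214 245
 244 243]
252 [244 245 244 244 236  41  50  51  52  51  55  51  45  71  76  75 154 152
 247 244]
258 [244 244 246 102 112 109 113 116 116 116  84  46  46  21  55  89 142 236
 244 244]
264 [243 244 238 111 139 143 147 151 157 151 109  45  46  30  17   3 195 245
 244 244]
270 [244 244 247 121 138 140 147 150 157 156 120  54  46  28  18  61 176 247
 244 245]
276 [244 244 246 136 129 142 145 153 156 154 125  56  43  82 159 218 244 244
 243 244]
282 [244 243 244 225 125 144 147 151 156 155 109  78  41  64 159 147 246 243
 244 244]
288 [243 244 244 228 116 143 144 150 149 156 129  92  47  36 156 248 245 244
 244 244]
294 [249 250 250 244 117 140 145 150 146 150 136 100  49  44 148 225 251 248
 238 240]
300 [ 19  25  21  15 105 140 145 147 144 148 141 107  45  59   6  14   2  11
   6  11]
306 [ 25  21  28  19  82 137 144 141 144 148 142 114 132 160  16  18  14  11
  23  15]
312 [ 22  20  20  25  23  18  20  15  20  20  12 164 225 171  16  24  23  25
  21  19]
[([65.2, 215.4], 0.8, np.int64(3557)), ([275.9, 268.8], 0.75, np.int64(1461)), ([116.6, 468.8], 0.65, np.int64(2558))]
((527.0374145507812, -298.21466064453125), (21.324859619140625, 69.43901062011719), 83.10830688476562) [243 250] [318 275]
[([371.8, 263.7], 0.96), ([242.0, 279.0], 0.94), ([272.5, 429.4], 0.87)]
```

```bash
python3 -m inch '[[[-0.35,-0.41,0.2],-0.14,-1],[[-0.34,-0.42,0.2],0,-1],[[0,0,0],0,-1],[[0,0,0.5],0,-1],[[0,0,0.5],0,-1],[[0,0,0.4],0,-1],[[0,0,0.3],0,-1],[[0,0,0.17],0,-1],[[0,0,0],0,-1],[[0,0,0],0,-1]]'
python3 - <<'E'
from h import *
s=env.state();print(s["eef_pos"],s["tcp_rot"],s["ft_force"])
p=shot("scene");q=shot("wrist")
a=p["pixels"][150:310,130:290,::-1]
out=np.zeros((480,800,3),np.uint8);out[:,:480]=cv2.resize(a,(480,480),interpolation=2);out[:240,480:]=cv2.resize(q["pixels"][:,:,::-1],(320,240));cv2.imwrite("pics/g1.png",out)
E
```

```text
t: 6.0
eef_pos: [527.9, -302.4, 116.1]
tcp_rot: [-3.141, 0.001, 3.081]
ft_force: [0.6, -0.1, 0.4]
opening: 0.999
grip_force: 0.0
[ 527.85235177 -302.35644724  116.0595987 ] [-3.14106655e+00  9.78358132e-04  3.08088771e+00] [ 0.56758176 -0.06039641  0.4191512 ]
```

View pics/g1.png

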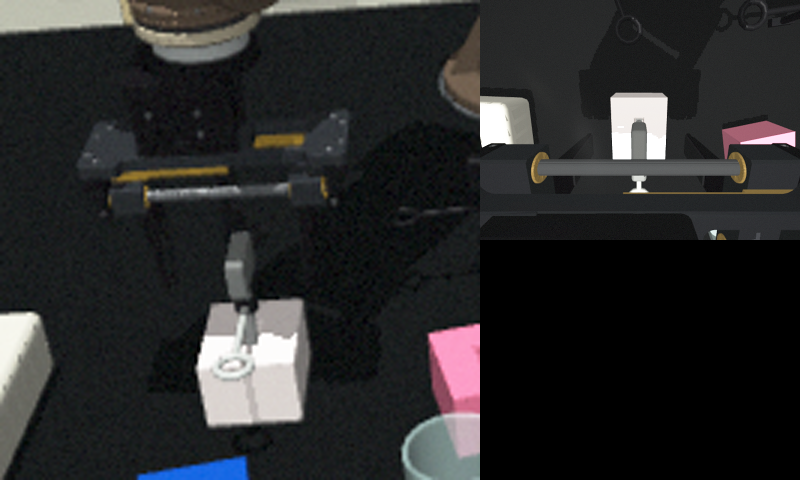

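The grip sits centred between the fingers in the wrist inset (at x≈638), so I'll close and then read the force.

```bash
python3 -m inch '[[[0,0,0],0,0],[[0,0,0],0,0.5],[[0,0,0],0,1],[[0,0,0],0,1],[[0,0,0],0,1],[[0,0,0],0,1],[[0,0,0],0,1],[[0,0,0],0,1],[[0,0,0],0,1],[[0,0,0],0,1]]'
```

```text
t: 7.35
eef_pos: [527.6, -302.3, 115.2]
tcp_rot: [3.142, 0.0, 3.081]
ft_force: [0.7, 0.4, 0.5]
opening: 0.144
grip_force: 30.0
```

```bash
python3 -m inch '[[[0,0,-0.1],0,1],[[0,0,-0.15],0,1],[[0,0,-0.2],0,1],[[0,0,-0.3],0,1],[[0,0,-0.3],0,1],[[0,0,-0.3],0,1],[[0,0,-0.3],0,1],[[0,0,-0.3],0,1],[[0,0,-0.15],0,1],[[0,0,0],0,1]]'
python3 - <<'E'
from h import *
s=env.state();print(s["eef_pos"],s["tcp_rot"],s["ft_force"],s["moment"],s["opening"])
p=shot("scene");q=shot("top"); 
for c in (p,q):
  for k in ("grip","ring","holder"):
    print(k,[(np.round(d["centre"],1).tolist(),round(d["score"],2)) for d in eyes.spot_point(k,c)])
  T=s["eef_pos"];print("pred",proj(c,T),proj(c,T-[0,0,107]),proj(c,T+[80*.998,-80*.06,-35]))
a=p["pixels"][100:260,130:290,::-1];b=q["pixels"][180:300,390:510,::-1]
out=np.zeros((480,800,3),np.uint8);out[:,:480]=cv2.resize(a,(480,480),interpolation=2);out[:320,480:]=cv2.resize(b,(320,320));cv2.imwrite("pics/g2.png",out)
E
```

```text
t: 8.6
eef_pos: [527.7, -302.3, 241.9]
tcp_rot: [-3.141, 0.001, 3.081]
ft_force: [0.5, -0.3, -1.3]
opening: 0.144
grip_force: 30.0
[ 527.67699683 -302.32293456  241.87802223] [-3.14104587e+00  1.01844271e-03  3.08080238e+00] [ 0.52630415 -0.32141886 -1.26743615] [0.02543865 0.00929503 0.02111714] 0.1439937284329837
grip [([206.1, 295.3], 0.76), ([203.7, 201.3], 0.7), ([187.7, 201.9], 0.6), ([216.9, 200.6], 0.32)]
ring [([218.7, 200.2], 0.94), ([221.4, 263.4], 0.8), ([280.6, 219.6], 0.66), ([228.0, 213.3], 0.45)]
holder [([245.2, 296.3], 0.72), ([231.1, 208.9], 0.65), ([335.0, 382.1], 0.64), ([237.3, 209.1], 0.63)]
pred [185.26083863 199.91095608] [229.90320822 207.66524758] [219.49529236 197.42868328]
grip [([326.2, 347.3], 0.74)]
ring [([322.0, 390.9], 0.8), ([203.9, 464.9], 0.42)]
holder [([329.8, 346.2], 0.54)]
pred [246.10381889 469.04119598] [256.4898796  454.23757325] [205.50389288 463.92273238]
```

View pics/g2.png

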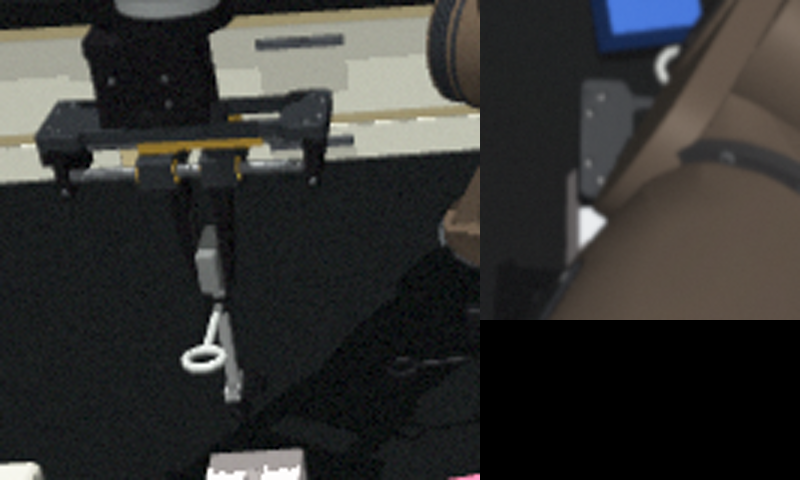

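The holder hangs upright in the fingers, with its ring at the left front and the foot clear of the dock. I'll carry it to a viewpoint near the shoe that matches the one used on the dock, so calibration errors cancel.

```bash
python3 -m inch '[[[0.11,0.4,-0.1],0,1],[[0.11,0.8,-0.1],0,1],[[0.11,1,-0.1],0,1],[[0.11,1,-0.03],0,1],[[0.11,1,0],0,1],[[0.11,1,0],0,1],[[0.11,1,0],0,1],[[0.11,1,0],0,1],[[0.11,0.8,0],-0.37,1],[[0.11,0.4,0],0,1]]'
python3 - <<'E'
from h import *
for i in range(5): w=shot("wrist")
cv2.imwrite("pics/w3.png",w["pixels"][:,:,::-1])
s=env.state();print(s["t"],s["eef_pos"],s["tcp_rot"],s["ft_force"])
g=w["pixels"].min(2); 
for k,z in (("rail_mark",70),("catch_level",54)):
    print(k,[(np.round(d["centre"],1).tolist(),round(d["score"],2),np.round(ray(w,d["centre"],z),1).tolist()) for d in eyes.spot_point(k,w)[:2]])
print("slot pred px",proj(w,[529.5,154.2,70]), "foot px",proj(w,s["eef_pos"]-[0,0,107]))
bright=(g>150).astype(np.uint8); cs,hi=cv2.findContours(bright,cv2.RETR_CCOMP,cv2.CHAIN_APPROX_NONE)
for c,h in zip(cs,hi[0]):
    a=cv2.contourArea(c)
    if a>150:
        W=np.array([ray(w,[v,u],70)[:2] for u,v in c[:,0]],np.float32); r=cv2.minAreaRect(W)
        print(a,"hole" if h[3]>=0 else "",np.round(c[:,0].mean(0)),np.round(r[0],1),np.round(r[1],1),round(r[2],2))
E
```

```text
t: 10.25
eef_pos: [490.1, 207.4, 261.3]
tcp_rot: [3.141, 0.0, 3.116]
ft_force: [0.4, -0.6, -1.0]
opening: 0.144
grip_force: 30.0
10.5 [491.14490094 204.38433324 261.24458417] [-3.14155312e+00  1.78634423e-04  3.11347848e+00] [ 0.25349045  0.61892104 -1.43174598]
rail_mark [([265.1, 268.3], 0.7, [536.4, 154.6, 70.0])]
catch_level [([260.8, 272.0], 0.68, [537.2, 156.4, 54.0])]
slot pred px [258.70741701 267.48258459] foot px [243.83945648 314.81571882]
224.5  [517. 469.] [808.8 440.5] [30.3 22.6] 4.31
280.0  [482. 470.] [806.9 399.7] [24.7 30.2] 80.65
187.0  [317. 377.] [667.2 202. ] [30.6 25.9] 88.52
2849.5  [267. 256.] [528.8 154.9] [56.  59.3] 88.43
471.0 hole [268. 258.] [528.4 154.8] [16.4 33.8] 86.79
23202.0  [153. 224.] [502.4  44.2] [146.6 175.3] 88.51
1143.0 hole [150. 238.] [505.5  37.4] [71.2 38.6] 43.31
365.0 hole [193. 211.] [481.6  83.4] [105.   27.3] 36.94
1577.0  [611.  15.] [315.2 465.1] [28.4 48. ] 7.27
```

View pics/w3.png

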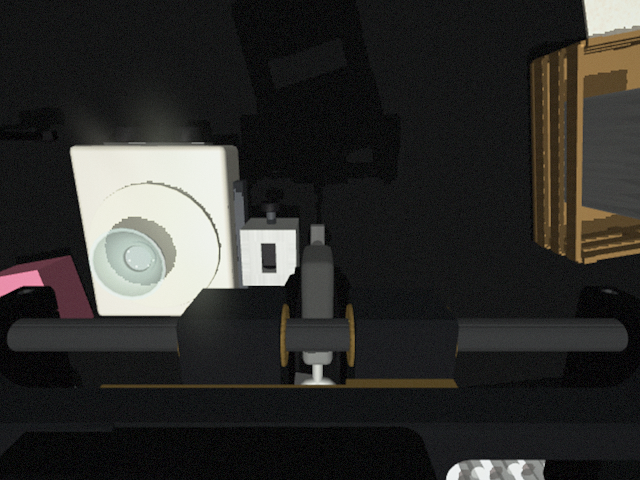

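The wrist picture shows the slot at px (row 258, col 268) in the shoe. It measures 33.8x16.4 mm, and the rail mark is about 8 mm behind its centre. The held holder's foot tip shows at (235,318). I'll check the foot's position in the hand from this view.

Run:
```python
from h import *
w=shot("wrist"); s=env.state();T=s["eef_pos"];y=s["tcp_rot"][2]-np.pi
c,n=np.cos(y),np.sin(y); R=np.array([[c,-n,0],[n,c,0],[0,0,1]])
for q in ([-15,-5,0],[-15,5,0],[-15,-5,8],[-15,5,8],[0,-5,8],[0,5,8],[-25,-7,90],[-25,7,90],[-25,-7,120],[-25,7,120],[25,-7,120],[25,7,120],[-25,7,90]):
    print(q,np.round(proj(w,T+R@(np.array(q)-[0,0,107])),1))
im=w["pixels"].max(2)
for r in list(range(216,256,3))+[270,300]: print(r,im[r,298:340])
```

```text
[-15, -5, 0] [224.4 308.9]
[-15, 5, 0] [224.4 322.1]
[-15, -5, 8] [226.8 308.6]
[-15, 5, 8] [226.8 322.3]
[0, -5, 8] [246.5 308.7]
[0, 5, 8] [246.5 322.2]
[-25, -7, 90] [244.2 300.6]
[-25, 7, 90] [244.2 328.7]
[-25, -7, 120] [263.9 297.3]
[-25, 7, 120] [264. 331.]
[25, -7, 120] [368.9 298.8]
[25, 7, 120] [368.9 329.8]
[-25, 7, 90] [244.2 328.7]
216 [10  5 15 20 22 22 27 23 24 22 20 28 25 25 14 21 22 22 31 24  6 13 13 13
 12 22 21 25 21 24 21 31 25 23 19 26 27 24 21 25 30 24]
219 [80 62 12 15 20 24 26 20 20 23 27 16 26 22 23 26 21 21 20 18 16 16 18 14
 23 22 25 23 28 26 27 22 25 22 23 28 19 24 24 30 16 25]
222 [83 59 19 21 25 26 24 19 28 29 24 27 29 26 27 25 23 26 14 21 19 20 12  8
 19 22 23 23 29 20 24 19 25 25 17 25 28 24 23 24 30 15]
225 [71 62 20 22 26 17 24 23 22 20 25 18 42 65 69 69 74 69 70 74 72 72 75 69
 70 66 42 28 14 27 26 22 25 29 26 21 23 29 27 20 20 20]
228 [ 72  58  20  18  25  18  16  25  21  23  26  20  52  95 115 114 115 113
 114 113 111 110 110 115 112 102  63  13  12  24  26  24  27  19  20  16
  18  29  24  24  29  25]
231 [ 68  55  35  15  24  25  22  20  22  26 
[... 932 characters left out ...]
1 34 23 27 23 22 27 13 19 21 23 27]
249 [68 60 35 23 22 24 45 55 52 52 57 48 51 53 56 58 53 53 53 60 54 57 53 57
 52 53 54 57 55 55 56 51 46 30 24 28 22 26 22 18 23 24]
252 [68 62 33 18 21 37 54 55 54 55 51 56 54 55 59 56 53 55 58 57 57 50 56 53
 53 52 56 55 56 57 54 49 50 40 22 27 23 24 20 23 26 24]
255 [65 60 33 14 32 45 51 53 50 57 53 56 57 57 55 57 52 56 54 56 58 54 58 56
 54 56 59 55 54 56 52 53 50 50 30 18 29 22 22 25 25 19]
270 [16 16 19 43 62 71 73 74 76 78 79 79 79 77 77 79 78 80 79 79 81 78 81 78
 76 79 76 76 82 78 77 73 78 69 68 48 12 11  9 22  9  4]
300 [19 18 15 31 54 69 74 73 78 77 82 78 83 78 78 77 82 78 79 78 79 79 79 81
 77 76 81 78 80 81 76 74 72 72 59 33  7 19 24 14  3 10]
```

Vision reads about 1.2 mm high in y and is nearly true in x, and the foot hangs straight. The TCP target over the slot is therefore about (528.8, 153.5), with tool yaw 3.114.

```bash
python3 -m inch '[[[-0.2,-0.25,0],0,1],[[-0.26,-0.33,0],0,1],[[-0.2,-0.25,0],0,1],[[0,0,0.1],0,1],[[0,0,0.25],0,1],[[0,0,0.3],0,1],[[0,0,0.3],0,1],[[0,0,0.2],0,1],[[0,0,0.05],0,1],[[0,0,0],0,1]]'
python3 - <<'E'
from h import *
w=shot("wrist","w4");s=env.state();print(s["eef_pos"],s["tcp_rot"],s["ft_force"],s["moment"])
p=shot("scene")
out=np.zeros((480,800,3),np.uint8);out[:,:400]=cv2.resize(p["pixels"][150:294,355:475,::-1],(400,480),interpolation=2)
out[:,400:]=cv2.resize(w["pixels"][180:360,240:390,::-1],(400,480),interpolation=2);cv2.imwrite("pics/c4.png",out)
E
```

```text
t: 11.9
eef_pos: [529.8, 153.9, 189.1]
tcp_rot: [3.141, 0.0, 3.113]
ft_force: [-0.2, 0.7, -0.9]
opening: 0.145
grip_force: 30.0
[529.87400234 153.85191933 189.38714113] [3.14139711e+00 6.00330116e-04 3.11333450e+00] [-0.13209526  0.25834617 -1.45520392] [ 0.06561947  0.01167932 -0.02248311]
```

View pics/c4.png

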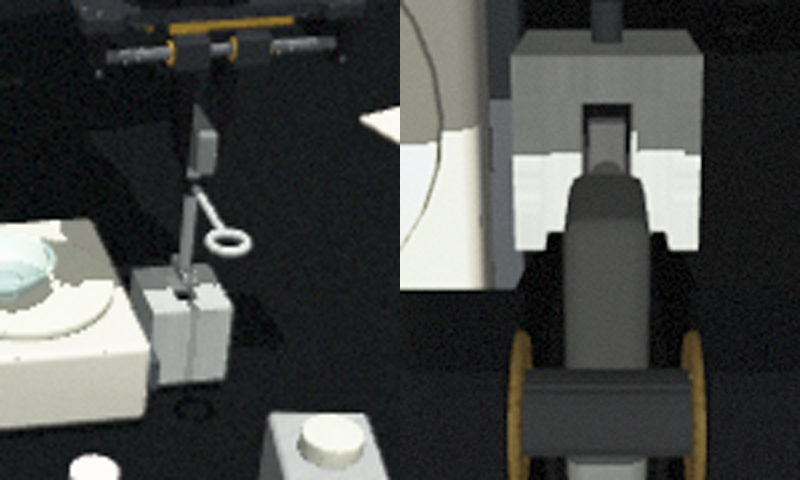

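The right half shows the foot centred laterally in the slot (columns 587–628 within 582–632). I'll check the fore-aft edges in numbers.

Run:
```python
from h import *
w=shot("wrist");s=env.state();T=s["eef_pos"];zf=T[2]-107
im=w["pixels"].astype(int).sum(2)//3
print(np.round(im[208:250,310:321].mean(1)).astype(int).tolist())
print(np.round(im[222:236].mean(0)).astype(int)[300:335].tolist())
print(T,"foot front bottom/top rows",proj(w,T+[-15,.4,-107]),proj(w,T+[-15,.4,-99]))
for r in range(214,230): print(r,round(ray(w,[r,315],70)[0]+0,1),round(ray(w,[r,315],zf)[0]+15,1))
```

```text
[122, 122, 123, 122, 122, 121, 122, 122, 123, 113, 72, 15, 16, 20, 18, 23, 53, 67, 87, 106, 103, 103, 104, 103, 103, 103, 105, 106, 106, 106, 106, 106, 96, 83, 78, 76, 73, 61, 51, 52, 53, 52]
[120, 120, 121, 123, 123, 120, 121, 110, 72, 29, 46, 77, 91, 90, 90, 91, 90, 90, 88, 89, 88, 89, 90, 82, 53, 10, 72, 147, 160, 118, 120, 120, 122, 122, 121]
[529.95907416 153.77110309 189.57667953] foot front bottom/top rows [224.18062567 315.45564254] [226.57114523 315.4066402 ]
214 509.6 522.2
215 510.4 522.9
216 511.2 523.7
217 512.0 524.4
218 512.8 525.2
219 513.6 526.0
220 514.4 526.7
221 515.2 527.5
222 516.0 528.3
223 516.8 529.0
224 517.6 529.8
225 518.4 530.6
226 519.2 531.4
227 520.0 532.1
228 520.9 532.9
229 521.7 533.7
```

The slot centre is at x≈528.85 and the foot at ≈529.6, so I'll shift −0.8 mm in x and lower gently.

```bash
python3 -m inch '[[[0.013,0,0],0,1],[[0,0,0.05],0,1],[[0,0,0.05],0,1],[[0,0,0.04],0,1],[[0,0,0.03],0,1],[[0,0,0.02],0,1],[[0,0,0.015],0,1],[[0,0,0.015],0,1],[[0,0,0.01],0,1],[[0,0,0],0,1]]'
```

```text
t: 13.3
eef_pos: [528.9, 153.7, 175.2]
tcp_rot: [3.142, 0.0, 3.113]
ft_force: [0.9, -0.9, -1.0]
opening: 0.145
grip_force: 30.0
```

```bash
python3 -m inch '[[[0,0,0.01],0,1],[[0,0,0.015],0,1],[[0,0,0.015],0,1],[[0,0,0.015],0,1],[[0,0,0.015],0,1],[[0,0,0.015],0,1],[[0,0,0.015],0,1],[[0,0,0],0,1],[[0,0,0],0,1],[[0,0,0],0,1]]'
```

```text
t: 14.55
eef_pos: [529.0, 153.7, 169.3]
tcp_rot: [3.142, 0.0, 3.113]
ft_force: [-0.1, -0.2, -1.8]
opening: 0.143
grip_force: 30.0
```

The foot is in the slot with no contact force. I'll continue down to the spring.

```bash
python3 -m inch '[[[0,0,0.02],0,1],[[0,0,0.02],0,1],[[0,0,0.02],0,1],[[0,0,0.02],0,1],[[0,0,0.02],0,1],[[0,0,0.02],0,1],[[0,0,0.02],0,1],[[0,0,0.02],0,1],[[0,0,0],0,1],[[0,0,0],0,1]]'
python3 -m inch '[[[0,0,0.02],0,1],[[0,0,0.02],0,1],[[0,0,0.02],0,1],[[0,0,0.02],0,1],[[0,0,0.01],0,1],[[0,0,0],0,1],[[0,0,0],0,1],[[0,0,0],0,1],[[0,0,0],0,1],[[0,0,0],0,1]]'
```

```text
t: 15.8
eef_pos: [529.1, 153.7, 159.8]
tcp_rot: [3.141, 0.0, 3.113]
ft_force: [-1.2, -0.3, 6.2]
opening: 0.145
grip_force: 30.0
t: 17.05
eef_pos: [529.1, 153.7, 154.8]
tcp_rot: [3.141, 0.001, 3.113]
ft_force: [-1.4, -1.1, 9.0]
opening: 0.146
grip_force: 30.0
```

The spring force matches the model, so nothing has slipped: the foot is about 6.4 mm below the catch. Now the clockwise turn.

```bash
python3 -m inch '[[[0,0,0.01],0.3,1],[[0,0,0],0.5,1],[[0,0,0],0.5,1],[[0,0,0],0.5,1],[[0,0,0],0.5,1],[[0,0,0],0.5,1],[[0,0,0],0.5,1],[[0,0,0],0.5,1],[[0,0,0],0.2,1],[[0,0,0],0,1]]'
```

```text
t: 18.3
eef_pos: [529.7, 153.9, 154.4]
tcp_rot: [3.14, 0.002, 2.764]
ft_force: [-0.3, -0.4, 8.3]
opening: 0.146
grip_force: 30.0
```

```bash
python3 -m inch '[[[0,0,0],0.6,1],[[0,0,0],0.8,1],[[0,0,0],0.8,1],[[0,0,0],0.8,1],[[0,0,0],0.8,1],[[0,0,0],0.8,1],[[0,0,0],0.8,1],[[0,0,0],0.8,1],[[0,0,0],0.6,1],[[0,0,0],0.2,1]]'
python3 - <<'E'
from h import *
s=env.state();print(s["eef_pos"],s["tcp_rot"],s["ft_force"],s["moment"])
p=shot("scene");t=shot("top")
for c in (p,t): print([(np.round(d["centre"],1).tolist(),round(d["score"],2)) for d in eyes.spot_point("ring",c)])
E
```

```text
t: 19.55
eef_pos: [529.8, 153.8, 154.4]
tcp_rot: [3.139, 0.001, 2.152]
ft_force: [0.5, -1.1, 9.7]
opening: 0.142
grip_force: 30.0
[529.77333121 153.84584315 154.42275904] [3.13927663e+00 9.64995741e-04 2.15216247e+00] [ 0.47573413 -1.09883677  9.74232968] [-0.00164068  0.0432942   0.03922692]
[([221.6, 268.0], 0.91), ([229.9, 387.3], 0.9), ([227.2, 215.5], 0.7)]
[([322.9, 389.4], 0.87), ([235.1, 246.5], 0.72), ([318.1, 449.9], 0.71)]
```

The ring follows (top px 235,246) and the moment is tiny. I'll finish the quarter turn.

```bash
python3 -m inch '[[[0,0,0],0.6,1],[[0,0,0],0.8,1],[[0,0,0],0.8,1],[[0,0,0],0.8,1],[[0,0,0],0.8,1],[[0,0,0],0.8,1],[[0,0,0],0.8,1],[[0,0,0],0.8,1],[[0,0,0],0.6,1],[[0,0,0],0.2,1]]'
python3 - <<'E'
from h import *
s=env.state();print(s["eef_pos"],s["tcp_rot"],s["ft_force"],s["moment"])
p=shot("scene")
print([(np.round(d["centre"],1).tolist(),round(d["score"],2)) for d in eyes.spot_point("ring",p)])
T=s["eef_pos"]; 
for a in (85,90,95): y=-np.radians(a+1.6); print(a,proj(p,T+[80*np.cos(y),80*np.sin(y),-35]))
w=shot("wrist")
out=np.zeros((480,800,3),np.uint8);out[:,:400]=cv2.resize(p["pixels"][150:294,325:445,::-1],(400,480),interpolation=2)
out[:300,400:]=cv2.resize(w["pixels"][:,:,::-1],(400,300));cv2.imwrite("pics/c5.png",out)
E
```

```text
t: 21.0
eef_pos: [529.8, 153.8, 154.4]
tcp_rot: [3.139, -0.001, 1.541]
ft_force: [1.2, -0.1, 9.5]
opening: 0.146
grip_force: 30.0
[529.76449725 153.83782658 154.4324357 ] [ 3.13911132e+00 -5.09833223e-04  1.54131767e+00] [ 1.16651928 -0.13822972  9.52881295] [-0.09204614  0.0243736   0.0353182 ]
[([221.7, 376.8], 0.9), ([220.0, 263.7], 0.68), ([226.5, 214.4], 0.58)]
85 [222.08845512 377.14643827]
90 [220.56944778 376.34591629]
95 [219.0468774  375.81491146]
```

View pics/c5.png

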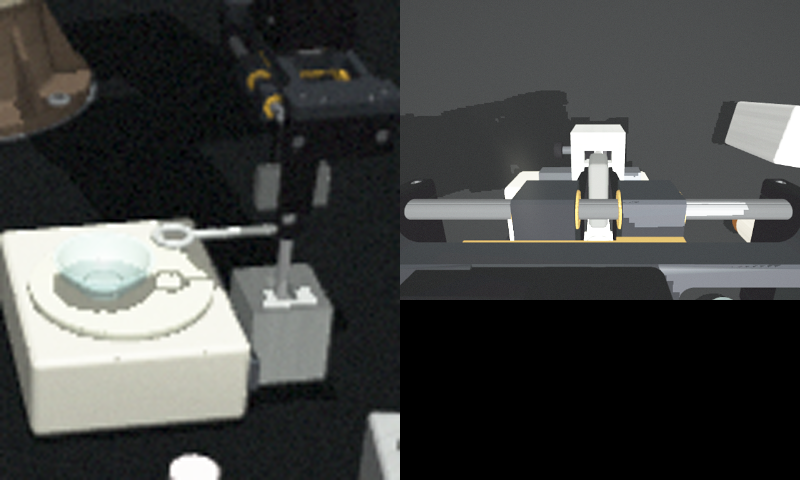

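The ring is over the plate and the post is upright in the shoe. I'll raise it with the spring into the catch.

```bash
python3 -m inch '[[[0,0,-0.015],0,1],[[0,0,-0.015],0,1],[[0,0,-0.015],0,1],[[0,0,-0.015],0,1],[[0,0,-0.015],0,1],[[0,0,-0.015],0,1],[[0,0,-0.01],0,1],[[0,0,-0.01],0,1],[[0,0,0],0,1],[[0,0,0],0,1]]'
```

```text
t: 22.4
eef_pos: [529.5, 153.8, 160.4]
tcp_rot: [3.14, -0.0, 1.542]
ft_force: [3.6, 0.6, 4.6]
opening: 0.144
grip_force: 30.0
```

```bash
python3 -m inch '[[[0,0,-0.01],0,1],[[0,0,-0.005],0,1],[[0,0,0],0,1],[[0,0,0],0,0.65],[[0,0,0],0,0.6],[[0,0,0],0,0.5],[[0,0,0],0,0.3],[[0,0,0],0,0],[[0,0,0],0,-0.3],[[0,0,0],0,-0.3]]'
python3 -m inch '[[[0,0,0],0,-0.3],[[0,0,-0.2],0,-0.3],[[0,0,-0.5],0,-0.3],[[0,0,-0.6],0,-0.3],[[0,0,-0.6],0,-0.3],[[0,0,-0.4],0,-0.3],[[0,0,0],0,-0.3],[[0,0,0],0,-0.3],[[0,0,0],0,-0.3],[[0,0,0],0,-0.3]]'
python3 - <<'E'
from h import *
p=shot("scene");w=shot("wrist");s=env.state();print(s["eef_pos"],s["ft_force"])
X=np.array([529.3,153.8,161])
for k in ("grip","ring","holder"):
  for c in (p,w): print(k,[(np.round(d["centre"],1).tolist(),round(d["score"],2)) for d in eyes.spot_point(k,c)[:3]])
y=-np.radians(91.6)
for c in (p,w): print("pred grip,ring,foot",proj(c,X),proj(c,X+[80*np.cos(y),80*np.sin(y),-35]),proj(c,X-[0,0,107]))
out=np.zeros((480,800,3),np.uint8);out[:,:400]=cv2.resize(p["pixels"][150:294,325:445,::-1],(400,480),interpolation=2)
out[:300,400:]=cv2.resize(w["pixels"][:,:,::-1],(400,300));cv2.imwrite("pics/c6.png",out)
E
```

```text
t: 23.65
eef_pos: [528.9, 153.7, 161.1]
tcp_rot: [-3.142, -0.0, 1.542]
ft_force: [-0.2, -1.0, 0.1]
opening: 0.609
grip_force: 0.0
t: 24.9
eef_pos: [528.9, 153.7, 298.4]
tcp_rot: [-3.14, 0.0, 1.542]
ft_force: [0.3, -0.0, -1.9]
opening: 0.65
grip_force: 0.0
[528.93372222 153.71242353 298.72064319] [-0.1118245   0.30378345 -0.17850451]
grip [([204.5, 294.5], 0.96), ([202.6, 202.0], 0.82), ([200.7, 411.6], 0.72)]
grip [([232.9, 319.2], 0.89)]
ring [([221.6, 267.2], 0.93), ([225.3, 215.7], 0.77), ([216.0, 380.5], 0.62)]
ring [([304.0, 319.9], 0.81)]
holder [([241.6, 409.5], 0.85), ([234.6, 207.5], 0.78), ([244.3, 294.7], 0.64)]
holder [([210.1, 320.5], 0.71), ([374.1, 235.7], 0.62)]
pred grip,ring,foot [201.78628343 412.07078865] [217.96954939 376.4114361 ] [241.81092171 408.1580398 ]
pred grip,ring,foot [233.91347923 318.50693877] [302.63175777 318.30170998] [210.97905334 318.27340206]
```

View pics/c6.png

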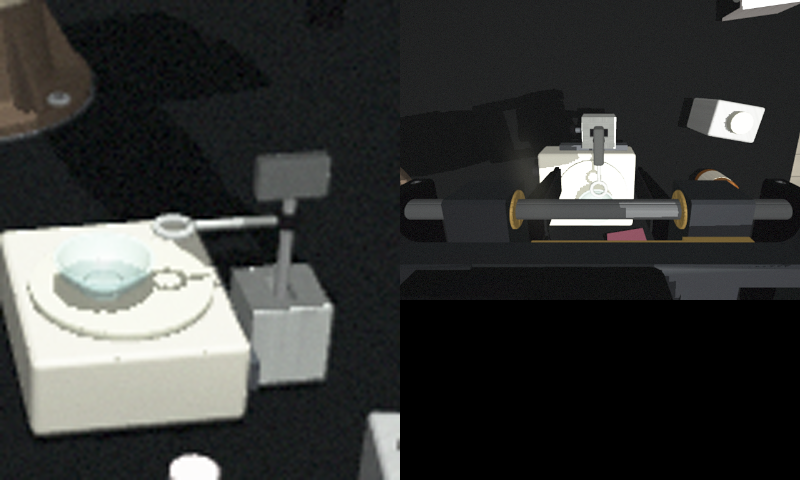

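The holder stands upright and locked, with its ring over the plate. Grip, ring and foot are within a few pixels of the predicted locked pose, and the gripper is clear.

```bash
python3 -c "
from cell import env
print(env.job_done())"
```

```text
the job is handed in; nothing more can be done
None
```

The thermometer holder is mounted on the stirrer: passed through the slot, turned a quarter turn clockwise, sprung up into the catch and released upright with the ring over the plate. The job was handed in at about 25 s, and no verdict came back.

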